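Sort the shop counter into its stands and trays

ROBOT

A 6-joint arm with a two-finger parallel gripper is mounted at the origin on a cart in front of the work surface, level with it; the furniture and walls round the work are solid. World frame = base frame: x ahead of the robot, y to its left, z up, the work surface at z = 0. Lengths are in m, angles in rad, forces in N, time in s.
With the tool pointing down it reaches from about 0.325 to 0.85 m from the base axis. Payload 15.5 kg.
Tool frame: the origin (TCP) lies midway between the tips of the shut fingers; the grasp point (between the pads) lies robot.tcp_to_grasp behind it (robot.tcp_to_grasp is the distance from the TCP to the grasp point, in m); z points along the fingers, y is the line along which they close (so a half turn about z gives the same grasp; the last joint's range is limited). The gripper opens to 91 mm and grips with 3 to 60 N. Pads are 32 mm wide; open, the fingers measure 118 mm over their backs; the gripper's body (76 mm by 178 mm) begins 60 mm behind the grasp point.
Start: joints at [1.081, 0.494, 1.345, -0, 1.302, -0.096], TCP at [0.24, 0.577, 0.214] pointing down, gripper open.
Joint ranges: [-2.91, 2.91], [-0.82, 2.16], [0.22, 2.67], [-1.22, 4.37], [0.12, 2.79], [-3.08, 3.08]. Speed limits (rad/s): [1.89, 1.89, 2.57, 3.01, 3.01, 3.01].

INTERFACE

Orientations are given as [roll, pitch, yaw] about the fixed x, y, z axes, in that order (R = Rz(yaw) Ry(pitch) Rx(roll)).
In Python, from bench import robot, viewer, finish_job, get_time, get_q, get_dq, get_tau, get_position, get_tcp_rot, get_ft_force, get_moment, get_width, get_finger_force gives the robot as it stands. Calls block until the motion is done:
- robot.move_to(position, orientation): joint-space move of the TCP to a pose.
- robot.move_linear(position, orientation=None, rate=0.15): straight line of the TCP; orientation=None keeps the orientation; rate is the mean speed in m/s.
- robot.movej(angles): joint-space move.
- robot.grip(opening): finger opening in m; the grip force is fixed at half the most; returns when the fingers have stopped.
- robot.hold(seconds).
- robot.ik(position, orientation): joint angles nearest the present ones, or None.
- viewer.grab_frame(name): name is "scene" or "side" or "wrist"; returns (picture, depth): 384x512x3 uint8, red, green, blue; 384x512 float32, m along the optical axis (not along the pixel's ray), 0 where there is no reading.
- viewer.camera_info(name): a dict with "fx", "fy", "cx", "cy" (pixels), "extrinsics" (4x4, takes a point from camera to world coordinates). Camera axes: x right, y up, looking along -z (the intrinsics and any distortion apply to the point x, -y, -z); pixel columns grow to the right and rows downward; lengths in m; the calibration is good to about 2 mm. A picture is of the moment at which its call begins: read the wrist's pose just before it. camera_info takes no time and is no camera call; for the wrist camera it gives the pose at the moment of the call.
A pose or a line that the arm cannot do raises robot.IKError and nothing moves.
- finish_job(): hands the job in; it is judged then, once.
Trained networks look in the newest picture that a camera, given by its name, has taken for a name from the list of things; names that differ only in an ending like _2 or _b are one class to them, and where a whole thing is asked for, a point or a joint stands for the part that bears it (a point fixed in the world has none). Each returns a list of dicts, best first, with "confidence" (0 to 1); they miss things now and then, are a little off and sometimes report something else, mostly with a low value. They report only what shows in the picture. A call takes as long as a camera call. They do not tell look-alikes from the thing itself.
- viewer.look_for(label, camera): "point" ([x, y, z] in m, in the coordinates of the camera as it stood for that picture, good to about 4 mm: the middle of the surface that is visible of it).
- viewer.masks_of(label, camera): "region" (384x512 bool, what is visible of it).
- viewer.pinpoint(label, camera): "point" ([x, y, z] in m, in the coordinates of the camera as it stood for that picture, good to about 4 mm: a listed point, or the origin of a listed thing).
Readings, each from a call of its own:
- get_time(): time.
- get_q(): joint angles.
- get_dq(): joint speeds.
- get_tau(): joint torques, N m.
- get_position(): TCP position.
- get_tcp_rot(): TCP orientation.
- get_ft_force(): force on the tool from outside, world axes, zero at the start.
- get_moment(): the same for the moment, N m.
- get_width(): finger opening in m.
- get_finger_force(): force on a finger pad.
Only numpy, scipy, OpenCV 4.12 (cv2) and the standard library are available. Lean on these libraries where they do the work, as an engineer would, in place of code of your own. Each camera call takes 0.05 s, during which the arm holds its last target. There are 200 camera calls.

TASK

Tidy the counter: lay the black marker pen lengthwise in the long wooden pen tray and the small tape roll flat in the round dish, and stand the shorter loose jar in the smaller square stand and the taller one in the larger square stand. Everything must rest flat on the floor of its place, inside the rim and let go; keep the glass jars upright and set them down gently, never dropping them.

Things in the scene. Friction and masses are not known exactly. Their poses are not given: they have to be found in the camera images.
- pen_mid (a point): centre of the loose black marker pen, lying flat on the table: 125 mm long (along its own y axis), 17 mm across, centre 8.5 mm above its underside; about 22 g; it does not roll; grasp across the barrel
- tape_mid (a point): centre of the loose cream tape roll, lying flat: 66 mm diameter, 24 mm high, centre 12 mm above its underside, its own z axis up; about 60 g; the hole cannot be used, grasp across the outside
- short_jar_mid (a point): centre of the shorter loose glass jar (cream lid and label, peach-coloured contents): 60 mm diameter, 92 mm high, centre 46 mm above its underside, its own z axis up; about 0.29 kg; the top 18 mm is the lid, 54 mm diameter; it stands upright on the table
- tall_jar_mid (a point): centre of the taller loose glass jar (white lid, greenish contents): 66 mm diameter, 122 mm high, centre 61 mm above its underside, its own z axis up; about 0.48 kg; the top 18 mm is the lid, 60 mm diameter; it stands upright on the table. Other jars, in the cartons and at the back of the table, are no part of the task
- cash_box: open blue steel cash box, an obstacle fixed in the middle of the table, between the loose things and their places, to be left alone: origin at the centre of its underside, 203 mm deep (x) by 256 mm wide (y), front wall 62 mm high; its lid stands upright along the far (+x) side, up to about 0.26 m above the table: carry things past in front of it (nearer the robot)
- small_stand: smaller square wooden stand with a low rim, fixed: 84 mm square outside, 76 mm square inside, origin at the centre of its underside on the table, x and y axes along its sides; inner floor (cork) 4 mm and rim top 16 mm above the origin
- large_stand: larger square wooden stand with a low rim, fixed: 100 mm square outside, 92 mm square inside, origin at the centre of its underside on the table, x and y axes along its sides; inner floor (cork) 4 mm and rim top 16 mm above the origin
- tape_dish: round shallow wooden dish, fixed: 100 mm outside diameter, about 90 mm inside, origin at the centre of its underside on the table; inner floor (cork) 3 mm and rim top 9 mm above the origin, so a roll set in it stands well above the rim and fingertips kept 7 mm or more above the roll's underside clear the rim
- pen_tray: long shallow wooden pen tray, fixed: 154 mm (its own x axis) by 66 mm outside, 148 by 60 mm inside, origin at the centre of its underside on the table; inner floor (cork) 3 mm and rim top 10 mm above the origin
There are look-alikes about, which are no part of the job. What is shaped like the part that bears tall_jar_mid but blue is not meant.

How it is judged:
By the outcome, as a careful person would: the job done as asked, in the order asked, and still so for the second after the job is handed in, with the robot touching nothing.
It also fails if it takes over 128 s, if anything falls off the work surface, if the arm or the gripper's body presses on something with over 40 N, if the wrist force passes 120 N, or if a joint passes its speed limit or range.

## Working session

There is one attempt and no reset: what is moved stays moved. The work goes in short steps, each a Python script; the robot and the scene stay as the last script left them, time stands still between calls to the robot, and variables do not carry over. Pictures are saved under pics/ and viewed, at most 14 in all, crops included, and the job is handed in when it is done.

```bash
ls; mkdir -p pics; cat > h.py <<'E'
import numpy as np, cv2
from bench import *
def snap(c,name=None):
    rgb,d=viewer.grab_frame(c); i=viewer.camera_info(c)
    if name: cv2.imwrite(f'pics/{name}.png',rgb[:,:,::-1])
    return rgb,d,i
def w(i,p): return (np.array(i['extrinsics'])@np.r_[p,1])[:3]
def pix(i,p):
    c=np.linalg.inv(np.array(i['extrinsics']))@np.r_[p,1]
    return np.array([i['cx']+i['fx']*c[0]/-c[2], i['cy']-i['fy']*c[1]/-c[2]])
E
python3 - <<'E'
from h import *
print(robot.tcp_to_grasp,get_tcp_rot())
for c in ['scene','side']:
    rgb,d,i=snap(c,c+'0')
    print(c,{k:v for k,v in i.items() if k!='extrinsics'},np.round(i['extrinsics'],3).tolist())
    for l in ['pen_mid','tape_mid','short_jar_mid','tall_jar_mid','small_stand','large_stand','tape_dish','pen_tray','cash_box']:
        for r in viewer.pinpoint(l,c): 
            p=w(i,r['point']);print(l,round(r['confidence'],2),p.round(3),pix(i,p).round())
print(get_time())
E
```

```text
pics
0.0188 [-3.14037794e+00 -1.34209954e-04  2.74778163e+00]
scene {'fx': 437.0045214608145, 'fy': 437.0045214608145, 'cx': 254.43423858721533, 'cy': 198.03853377518004} [[0.796, 0.252, -0.551, -0.232], [-0.606, 0.323, -0.727, -1.137], [-0.005, 0.912, 0.41, 0.693], [0.0, 0.0, 0.0, 1.0]]
pen_mid 0.72 [ 0.591 -0.201  0.012] [283. 233.]
tape_mid 0.66 [ 0.472 -0.331  0.014] [281. 261.]
short_jar_mid 0.89 [ 0.434 -0.04   0.044] [214. 219.]
tall_jar_mid 0.85 [ 0.597 -0.348  0.062] [317. 236.]
tall_jar_mid 0.81 [ 0.854 -0.014  0.06 ] [303. 182.]
small_stand 0.87 [ 0.458  0.243 -0.002] [180. 202.]
large_stand 0.63 [ 0.617  0.339 -0.003] [203. 185.]
tape_dish 0.8 [0.438 0.393 0.002] [158. 190.]
pen_tray 0.85 [ 0.462  0.087 -0.003] [202. 216.]
side {'fx': 359.12106899762495, 'fy': 359.12106899762495, 'cx': 256.41138980524386, 'cy': 186.01150256222417} [[0.978, 0.066, -0.196, 0.436], [-0.206, 0.416, -0.886, -0.944], [0.023, 0.907, 0.421, 0.523], [0.0, 0.0, 0.0, 1.0]]
tape_mid 0.81 [ 0.473 -0.334  0.014] [209. 283.]
short_jar_mid 0.66 [ 0.431 -0.041  0.044] [184. 207.]
short_jar_mid 0.6 [0.613 0.336 0.003] [230. 167.]
tall_jar_mid 0.9 [ 0.596 -0.347  0.06 ] [267. 263.]
tall_jar_mid 0.69 [ 0.852 -0.017  0.063] [324. 188.]
tall_jar_mid 0.59 [ 0.743 -0.405  0.062] [344. 272.]
tall_jar_mid 0.39 [ 0.598 -0.201  0.007] [254. 245.]
small_stand 0.65 [0.454 0.248 0.   ] [189. 180.]
small_stand 0.2 [ 0.596 -0.344  0.061] [267. 262.]
large_stand 0.49 [0.611 0.337 0.002] [230. 168.]
tape_dish 0.63 [0.436 0.395 0.002] [183. 165.]
pen_tray 0.9 [0.465 0.089 0.   ] [195. 199.]
1.0
```

```bash
python3 - <<'E'
import cv2
a=cv2.imread('pics/scene0.png');cv2.imwrite('pics/scene0b.png',cv2.resize(a[130:330,120:400],None,fx=2.8,fy=2.8,interpolation=cv2.INTER_CUBIC))
a=cv2.imread('pics/side0.png');cv2.imwrite('pics/side0b.png',cv2.resize(a[120:330,120:400],None,fx=2.8,fy=2.8,interpolation=cv2.INTER_CUBIC))
E
```

```text
(no output)
```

View pics/scene0b.png

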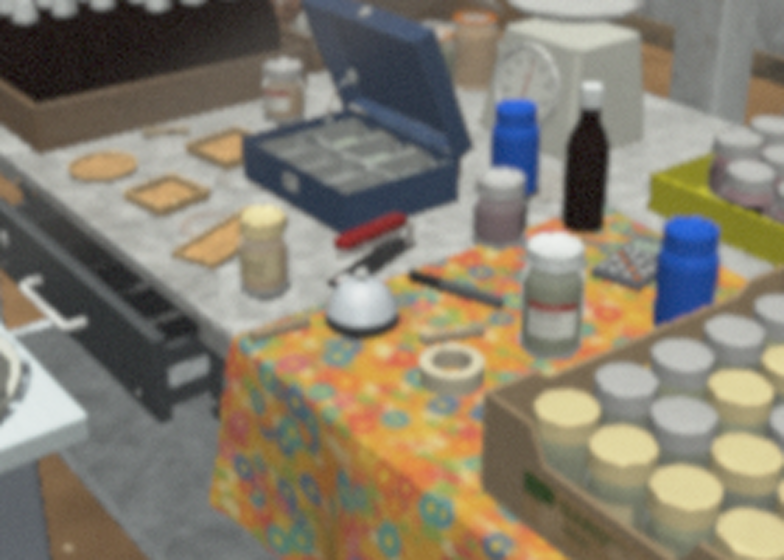

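View pics/side0b.png

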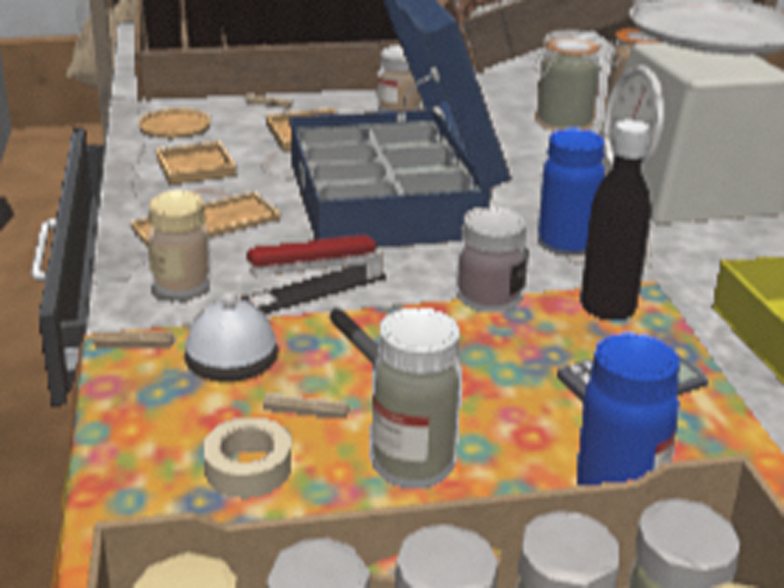

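The wanted items, in full-scene pixels:
- **Pen:** the black marker at (283,233). Not the red pen (252,212) or the black/grey knife-like thing (253,222).
- **Tall jar:** white lid, greenish contents, at (317,236). Not the blue ones at (303,182) and (365,225), the purple one at (298,203), or the jars at the back.
- **Short jar:** cream lid at (214,219). Not the cartoned ones.
- **Tape:** (281,261). Not the bell at (249,238).

Next I'll take close views with the wrist camera.

```bash
python3 - <<'E'
from h import *
def view(pos,yaw,name,labels):
    robot.move_to(pos,[np.pi,0,yaw]); rgb,d,i=snap('wrist',name)
    print(name,get_time(),np.round(i['extrinsics'],3).tolist(),round(i['fx']),round(i['cx']),round(i['cy']))
    np.savez(f'{name}.npz',d=d,rgb=rgb,**{k:i[k] for k in i})
    for l in labels:
        for r in viewer.pinpoint(l,'wrist'):
            p=w(i,r['point']);print(l,round(r['confidence'],2),p.round(3),pix(i,p).round())
        for r in viewer.masks_of(l,'wrist')[:2]:
            m=r['region'];np.savez(f'{name}_{l}_{int(100*r["confidence"])}.npz',m=m);
            print('  mask',round(r['confidence'],2),m.sum(),np.argwhere(m).mean(0).round())
            z=d[m]; ok=z>0; v,u=np.argwhere(m)[ok].T; z=z[ok]
            P=np.c_[(u-i['cx'])*z/i['fx'],-(v-i['cy'])*z/i['fy'],-z,np.ones(len(z))]@np.array(i['extrinsics']).T
            q=P[:,:2].astype(np.float32); (c,s,a)=cv2.minAreaRect(q); print('   rect',np.round(c,3),np.round(s,3),round(a,1),'z',np.percentile(P[:,2],[5,50,95]).round(3))
view([0.42,0.22,0.42],2.75,'w1',['pen_tray','tape_dish','small_stand','large_stand','short_jar_mid'])
view([0.45,-0.22,0.40],2.75,'w2',['pen_mid','tape_mid','short_jar_mid','tall_jar_mid'])
E
```

```text
w1 2.7 [[0.381, -0.885, -0.268, 0.344], [0.925, 0.364, 0.112, 0.251], [-0.001, -0.291, 0.957, 0.59], [0.0, 0.0, 0.0, 1.0]] 308 254 192
pen_tray 0.64 [ 0.46   0.081 -0.003] [198. 189.]
  mask 0.93 2621 [189. 199.]
   rect [0.463 0.084] [0.159 0.072] 21.7 z [0.001 0.003 0.009]
tape_dish 0.93 [0.434 0.392 0.001] [343. 116.]
  mask 0.93 2400 [114. 346.]
   rect [0.433 0.395] [0.1   0.099] 71.2 z [0.001 0.003 0.009]
small_stand 0.59 [ 0.453  0.245 -0.002] [273. 155.]
  mask 0.58 1954 [157. 274.]
   rect [0.458 0.245] [0.088 0.083] 10.9 z [0.002 0.004 0.016]
large_stand 0.93 [ 0.612  0.337 -0.001] [344. 209.]
  mask 0.68 1904 [206. 346.]
   rect [0.617 0.338] [0.109 0.103] 7.7 z [0.002 0.004 0.015]
short_jar_mid 0.91 [ 0.433 -0.047  0.047] [125. 208.]
  mask 0.83 1447 [207. 126.]
   rect [ 0.434 -0.049] [0.065 0.077] 15.4 z [0.015 0.082 0.091]
  mask 0.48 2591 [189. 199.]
   rect [0.464 0.084] [0.156 0.072] 20.5 z [0.001 0.003 0.009]
w2 4.875 [[0.38, -0.885, -0.269, 0.374], [0.925, 0.364, 0.111, -0.188], [-0.0, -0.291, 0.957, 0.57], [0.0, 0.0, 0.0, 1.0]] 308 254 192
pen_mid 0.69 [ 0.589 -0.198  0.009] [292. 208.]
pen_mid 0.38 [ 0.463  0.084 -0.   ] [418.  86.]
  mask 0.95 572 [208. 294.]
   rect [ 0.593 -0.197] [0.023 0.125] 17.5 z [0.006 0.015 0.017]
tape_mid 0.9 [ 0.472 -0.329  0.01 ] [205. 179.]
  mask 0.97 800 [180. 203.]
   rect [ 0.472 -0.332] [0.066 0.065] 11.3 z [0.004 0.023 0.025]
short_jar_mid 0.67 [ 0.434 -0.045  0.042] [349.  99.]
  mask 0.85 1535 [ 96. 352.]
   rect [ 0.429 -0.046] [0.056 0.054] 18.2 z [0.029 0.089 0.092]
tall_jar_mid 0.72 [ 0.597 -0.345  0.059] [222. 250.]
tall_jar_mid 0.66 [ 0.74  -0.401  0.06 ] [226. 320.]
  mask 0.8 1630 [326. 224.]
   rect [ 0.633 -0.341] [0.078 0.489] 59.6 z [0.035 0.096 0.121]
  mask 0.57 1775 [250. 221.]
   rect [ 0.618 -0.362] [0.079 0.117] 62.1 z [0.012 0.095 0.122]
```

```bash
python3 - <<'E'
import cv2,numpy as np
cv2.imwrite('pics/w12.png',cv2.resize(np.hstack([cv2.imread('pics/w1.png')[60:280,60:400],cv2.imread('pics/w2.png')[60:280,120:460]]),(800,260)))
cv2.imwrite('pics/w2b.png',cv2.resize(cv2.imread('pics/w2.png')[60:340,130:460],None,fx=2.1,fy=2.1))
E
```

```text
(no output)
```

View pics/w1.png

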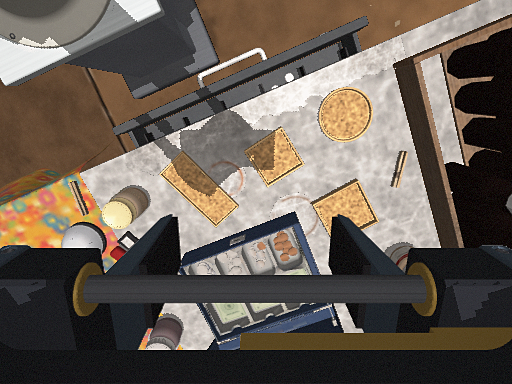

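View pics/w2b.png

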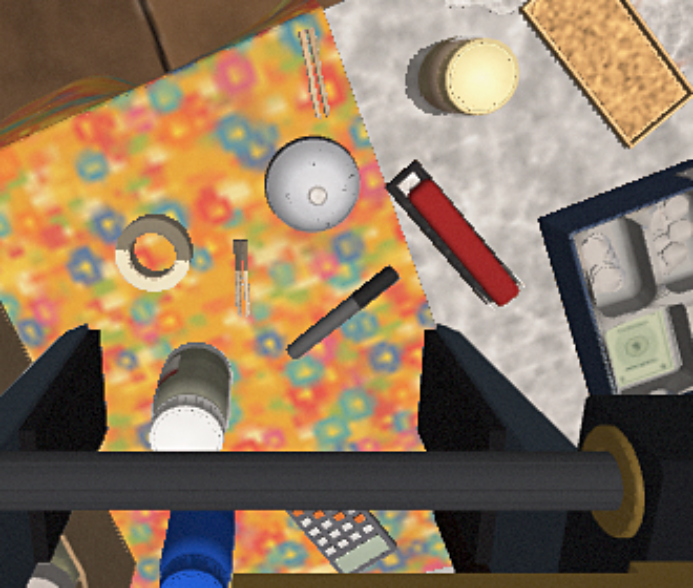

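The close views confirm the choices. In w2b the black pen is at (343,312), the tape at (154,252), and the greenish white-lid jar at (190,400), with the blue jar below it. The cream-lid jar is at (480,75). In w1 the tray (199,189), small stand (274,157), dish (346,114) and large stand (346,206) are empty. Next I'll check the tall neighbours for gripper clearance.

```bash
python3 - <<'E'
from h import *
H=np.full((30,50),-1.)
for c in ['scene','side']:
    _,d,i=snap(c); v,u=np.nonzero(d>0); z=d[v,u]
    P=np.c_[(u-i['cx'])*z/i['fx'],-(v-i['cy'])*z/i['fy'],-z,np.ones(len(z))]@np.array(i['extrinsics']).T
    a=((P[:,0]-.30)/.02).astype(int); b=((P[:,1]+.5)/.02).astype(int)
    k=(a>=0)&(a<30)&(b>=0)&(b<50)&(P[:,2]<.35)&(P[:,2]>-.02)
    np.maximum.at(H,(a[k],b[k]),P[k,2])
print('rows x=.31.. step .02; cols y=-.49..; cm')
for r in range(29,-1,-1): print('%.2f '%(.31+.02*r)+''.join('%3s'%('.' if h<-.5 else int(h*100+.5)) for h in H[r]))
# refine angles by mask outer rect in w1/w2 on surface
import glob
E
```

```text
rows x=.31.. step .02; cols y=-.49..; cm
0.89  11 11 11  0  0  0  0  0  0  0  0  0  0  0  0  0  0  0  0  0  0  0  0  0 12  .  .  .  0  0  0  .  0  0  0  0  0  0  0  0  0  0  0  0  0  0  0  .  0  0
0.87   0  0  0  0  0  0  0  0  0  1  1  1  1  0  0  3 12  0  .  .  0  0 12 12 12 12  .  0  0  0  0  0  0  0  0  0  0  0  0  0  0  0  .  0  0  0  0  0  0  0
0.85   0  0  0  0  0  0  0  0  0  1  1  1  1  1  0 14 19 19  .  0  0  0 12 12 12 12  0  0  0  0  0  0  0  0  0  0  .  .  .  .  .  .  .  .  0  0  0  0  0  8
0.83   0  .  .  .  .  0  0  0  0  1  1  1  1  0  0 19 20 19  0  0  0  0 12 12 12 12  0  0  0  0  0  0  .  .  .  .  .  .  .  .  .  .  .  .  0  0  0  0  0  7
0.81   .  .  .  .  .  0  0  0  .  1  2  1  2  0  0 12 17 14  0  0  0  0  0 11  8  0  0  0  0  0  0  0  .  .  .  .  .  .  .  .  .  .  .  .  0  0  0  0  .  7
0.79   .  .  .  .  .  0  .  .  1  1  1  1  1  0  0  0  0  0  0  0  0  0  0  .  9  0  0  9  9  9  9  9  9  9  9  9  9  9  .  .  .  .  .  .  9  9  8  8  .  7
0.77  11  .  . 12 12 12  .  0  1  1  1  2  1  0  0  0  0  0  5  8  0  .  .  0 14  6  7 14 17 14 15 15 14 14 14 15 14 14  . 
[... 2920 characters left out ...]
0  0  1  1  1  1  0  0  0  0  0  0  0  0  0  0  0  0  1  1  1  1  1  0  0  8
0.37  11  0  0  0  0  0  0  0  0  0  0  0  0  0  0  0  0  1  1  0  0  0  0  0  0  0  0  0  1  1  0  0  0  0  0  0  0  0  0  0  0  0  0  0  0  0  0  0  0  8
0.35   0  0  0  0  0  0  0  1  0  0  0  0  0  0  0  0  0  1  1  0  0  0  0  0  0  0  0  0  0  0  0  0  0  0  0  0  0  0  0  0  0  0  0  0  0  0  0  0  0  0
0.33   0  0  0  0  0  0  0  0  0  0  0  0  0  0  0  0  0  0  0  0  0  0  .  0  0  0  0  0  0  0  0  0  0  0  .  0  0  0  0  0  0  .  .  0  0  .  0  .  0  0
0.31   .  .  .  .  .  .  .  .  .  .  .  .  .  .  .  .  .  .  .  .  .  .  .  .  .  .  .  .  .  .  .  .  .  .  .  .  .  .  .  .  .  .  .  .  .  .  .  .  .  .
```

```bash
cat >> h.py <<'E'
def o(phi): return [np.pi,0,np.radians((phi+90+180)%360-180)]   # phi: closing direction, deg
def pick(x,y,z,phi,op,lift=.25,up=.12):
    robot.grip(op); robot.move_to([x,y,lift],o(phi)); robot.move_linear([x,y,z],rate=.12)
    robot.grip(0.0); robot.move_linear([x,y,z+.03],rate=.06)
    print('width',get_width(),'F',get_finger_force(),'ft',np.round(get_ft_force(),1),'t',get_time())
    robot.move_linear([x,y,lift],rate=.15)
def place(x,y,z,phi,op,lift=.25):
    robot.move_to([x,y,lift],o(phi)); robot.move_linear([x,y,z+.03],rate=.12); robot.move_linear([x,y,z],rate=.02)
    print('ft down',np.round(get_ft_force(),1),np.round(get_position(),4),np.round(get_q(),2))
    robot.hold(.2); robot.grip(op); robot.hold(.2); robot.move_linear([x,y,z+.04],rate=.06); robot.move_linear([x,y,lift],rate=.15)
    print('t',get_time())
E
python3 - <<'E'
from h import *
pick(.591,-.198,.004,17.5,.035)
rgb,d,i=snap('wrist','held')
E
```

```text
width 0.016668257081305676 F 29.99996781349182 ft [0.4 0.4 0. ] t 10.6083
```

View pics/held.png

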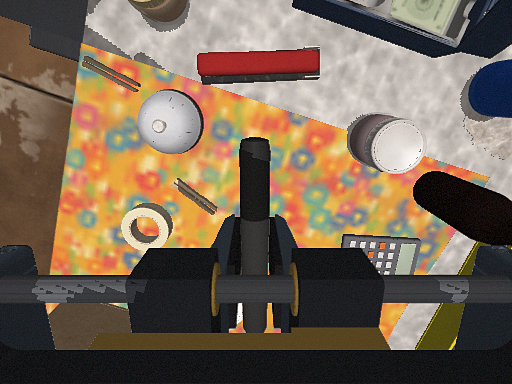

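The pen is held square across the barrel (255,170 up to 255,330). Next I place it in the tray.

```bash
python3 - <<'E'
from h import *
robot.move_linear([.44,-.12,.27],rate=.25)
place(.4635,.085,.0075,-68.8,.025)
robot.move_to([.42,0,.35],o(67.5)); rgb,d,i=snap('wrist','pen_done')
for l in ['pen_mid','short_jar_mid','pen_tray']:
    for r in viewer.pinpoint(l,'wrist'): p=w(i,r['point']);print(l,round(r['confidence'],2),p.round(3),pix(i,p).round())
E
```

```text
ft down [ 0.2 -0.3  0.2] [0.4636 0.085  0.0076] [0.05 0.62 1.92 0.   0.61 1.26]
t 21.5083
pen_mid 0.89 [0.462 0.084 0.012] [311. 154.]
short_jar_mid 0.77 [ 0.435 -0.045  0.046] [232. 173.]
short_jar_mid 0.21 [ 0.474 -0.331  0.011] [ 99. 247.]
pen_tray 0.67 [ 0.462  0.081 -0.   ] [308. 154.]
```

View pics/pen_done.png

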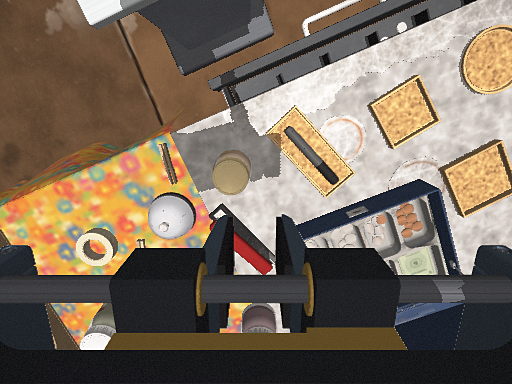

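The pen lies lengthwise inside the tray (311,154), with its centre at 12 mm as expected. Now the tape.

```bash
python3 - <<'E'
from h import *
pick(.472,-.331,.008,100,.09)
robot.move_linear([.43,-.05,.27],rate=.25)
place(.435,.394,.0117,0,.09)
rgb,d,i=snap('wrist','tape_done')
for l in ['tape_mid','tape_dish']:
    for r in viewer.pinpoint(l,'wrist'): p=w(i,r['point']);print(l,round(r['confidence'],2),p.round(3),pix(i,p).round())
E
```

```text
width 0.06525222285211801 F 29.99984763097018 ft [-0.6  1.3 -1.2] t 29.7083
ft down [ 0.6 -0.  -1.1] [0.4351 0.394  0.0118] [0.63 0.7  1.62 0.   0.82 0.63]
t 41.6917
tape_mid 0.72 [0.436 0.397 0.012] [255. 159.]
tape_dish 0.57 [0.435 0.396 0.002] [255. 159.]
```

View pics/tape_done.png

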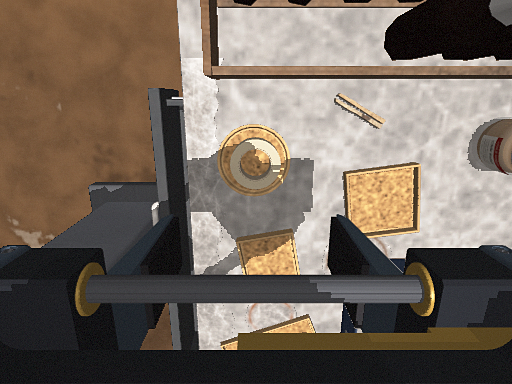

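The tape is centred in the dish (255,159). Now the short jar.

```bash
python3 - <<'E'
from h import *
robot.move_linear([.42,.1,.25],rate=.3)
pick(.4335,-.0445,.033,90,.09)
robot.move_linear([.42,.1,.25],rate=.25)
place(.456,.245,.0373,90,.085)
rgb,d,i=snap('wrist','short_done')
for l in ['short_jar_mid','small_stand']:
    for r in viewer.pinpoint(l,'wrist'): p=w(i,r['point']);print(l,round(r['confidence'],2),p.round(3),pix(i,p).round())
E
```

```text
width 0.05813946211157199 F 29.992677129339427 ft [ 0.2 -0.3 -3. ] t 48.125
ft down [-0.6 -0.4 -2.4] [0.4561 0.245  0.0374] [ 0.38  0.6   1.79 -0.    0.76 -1.19]
t 57.3417
short_jar_mid 0.98 [0.454 0.242 0.049] [253. 168.]
```

View pics/short_done.png

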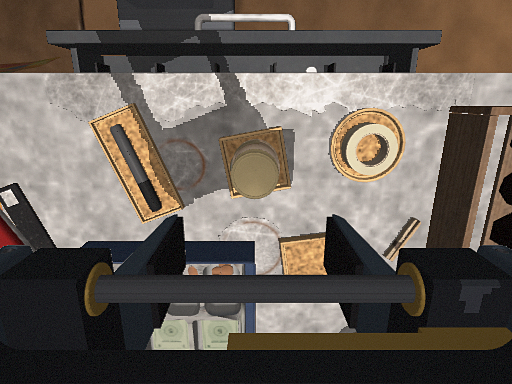

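The short jar stands upright inside the small stand (255,168). Now the tall jar.

```bash
python3 - <<'E'
from h import *
robot.move_linear([.42,-.05,.28],rate=.3)
pick(.597,-.346,.057,90,.09,lift=.28)
robot.move_linear([.42,-.05,.28],rate=.2)
robot.move_to([.44,.33,.28],o(0))
robot.move_linear([.614,.338,.28],rate=.2)
place(.614,.338,.0613,0,.09,lift=.28)
robot.move_linear([.46,.3,.36],rate=.2)
rgb,d,i=snap('wrist','tall_done'); print(get_time())
for l in ['tall_jar_mid','large_stand']:
    for r in viewer.pinpoint(l,'wrist'): p=w(i,r['point']);print(l,round(r['confidence'],2),p.round(3),pix(i,p).round())
snap('scene','end')
a=cv2.imread('pics/end.png');b=cv2.imread('pics/tall_done.png')
cv2.imwrite('pics/endb.png',np.vstack([cv2.resize(a[130:290,120:400],(560,320)),cv2.resize(b[80:300],(560,240))]))
E
```

```text
width 0.06449527921760771 F 29.914489164948463 ft [-0.3 -0.2 -3.8] t 63.4083
ft down [ 0.1 -0.9 -3.9] [0.6141 0.338  0.0614] [ 0.42  0.75  1.28 -0.    1.1   0.42]
t 76.6167
77.7083
tall_jar_mid 0.8 [0.612 0.338 0.064] [356. 129.]
```

View pics/endb.png

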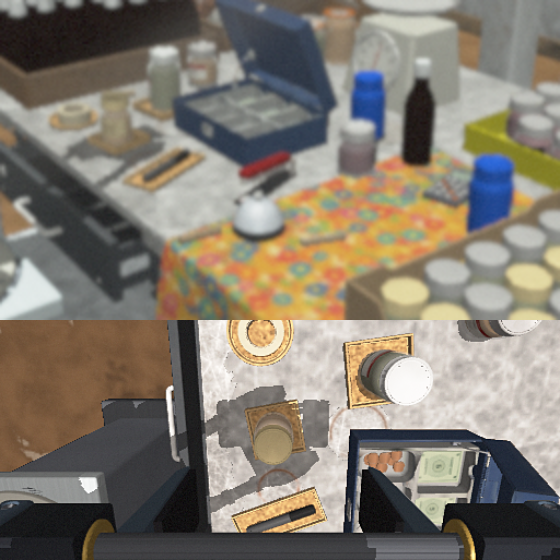

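The combined picture shows all four in place and upright: tape (260,335), tall jar (385,375), short jar (272,435) and pen (282,515). The gripper is clear of everything, so I'm handing the job in.

```bash
python3 -c "
from h import *
robot.hold(.5); print(finish_job())"
```

```text
the job is handed in; nothing more can be done
None
```

The pen is in the tray, the tape in the dish, the shorter jar in the small stand and the taller jar in the large stand, placed in that order; I handed the job in at about 78 s, with no verdict returned.

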